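# Stand up the round-topped backboard of a bat drying stand

### The job

The next pair of glued bats will be leaned against the drying stand with the round-topped board, so fold that board up about its hinge until it stands straight upright, and let go of it there. Leave the other stand's square-topped board leaning just as it is.

Things in the scene. Friction and masses are not known exactly. Their poses are not given: they have to be found in the camera images.
- round_stand: Base of the stand with the round-topped board: wooden slab 170 (x) by 150 (y) by 18 mm, screwed to the bench, turned up to 30 degrees. Origin: centre of its underside, z up. The hinge line runs along its y, straight above the origin, 26 mm over the bench. The board leans over its -x half, roughly towards the robot. A brass weight 40 mm wide, 26 mm high sits on its +x half.
- round_board (a joint): Angle of the round-topped brown wooden board: 0 level, to the stand's -x; 1.571 upright, no stop there; grows as it is raised. Starts 0.9 to 1.2, stops 0 and 2.6. 130 mm wide, 12 thick, reaches 150 from the hinge line (midplane through it); upper end a half circle, radius 65. Stiff hinge, 0.3 N m (2 to 3 N at the top): stays where left. About 130 g.
- round_top (a point): Top of the round-topped board's rim, mid width and mid thickness, 150 mm from the hinge line. Axes: x down the board to the hinge, y along the hinge, z out of the board's upper face (up and away from the robot while it leans).
- square_top (a point): Middle of the top edge of the other stand's board, which has square corners and is otherwise the same (130 mm wide, 150 mm from its hinge, 12 mm thick, same stiff hinge and base). Axes as for round_top. It leans at its own angle and is to be left alone.

How it is judged:
At the end, for the whole second after the job is handed in: The round-topped board stands upright to within 10 degrees either way, still and released, and the top edge of the square-topped board is within 20 mm of where it was (value of joint round_board between 1.396 and 1.745 rad and velocity of joint round_board between -0.05 and 0.05 rad/s and distance of square_top from where it was at the start of the episode below 0.02 m); the robot touches nothing.
It fails at once if the square-topped board is moved (its top edge by more than 20 mm) (distance of square_top from where it was at the start of the episode above 0.02 m).
It also fails if it takes over 35 s, if anything falls off the work surface, if the arm or the gripper's body presses on something with over 40 N, if the wrist force passes 120 N, or if a joint passes its speed limit or range.

### The arm

A 7-joint arm with a two-finger parallel gripper is mounted at the origin on the work surface. World frame = base frame: x ahead of the robot, y to its left, z up, the work surface at z = 0. Lengths are in m, angles in rad, forces in N, time in s.
With the tool pointing down it reaches from about 0.4 to 0.875 m from the base axis. Payload 4.4 kg.
Tool frame: the origin (TCP) lies on the centre line of the jaws, within the pads' length; the fingertips stand 11 mm ahead of it and the grasp point (between the pads) lies 8 mm behind it; z points along the fingers, y is the line along which they close (so a half turn about z gives the same grasp; the last joint's range is limited). The gripper opens to 85 mm and grips with 20 to 120 N. Pads are 22 mm wide; open, the fingers measure 114 mm over their backs; the gripper's body (76 mm by 85 mm) begins 54 mm behind the grasp point. The pads swing forward as they close: fully open they stand 13 mm farther back than shut.
Start: joints at [1.17, 0.628, 0.038, 1.517, -0.027, 0.996, -0.02], TCP at [0.214, -0.614, 0.242] pointing down, gripper open.
Joint ranges: [-3.06, 3.06], [-0.37, 2.12], [-1.25, 1.32], [0.18, 2.47], [-1.1, 4.24], [0.23, 1.98], [-2.94, 2.94]. Speed limits (rad/s): [2.57, 2.57, 3.14, 3.14, 3.14, 3.14, 3.14].

### API

Orientations are given as a unit quaternion [x, y, z, w].
In Python, from workcell import arm gives the robot as it stands. Calls block until the motion is done:
- arm.move_to(position, orientation): joint-space move of the TCP to a pose.
- arm.move_straight(position, frame=None, vel=0.15, f_stop=None): straight line of the TCP; frame=None keeps the orientation; vel is the mean speed in m/s. With f_stop (N) it stops when the force on the tool has changed by that much, and returns True; else False.
- arm.move_joints(angles): joint-space move.
- arm.grip(opening): opening from 0.0 (shut) to 1.0 (fully open); the grip force is fixed at half the most; returns when the fingers have stopped.
- arm.dwell(seconds).
- arm.solve_ik(position, orientation): joint angles nearest the present ones, or None.
- arm.grab_frame(name): name is "scene" or "top" or "wrist"; returns a dict with "pixels" (400x640x3 uint8, red, green, blue), "z_map" (400x640 float32, m along the optical axis (not along the pixel's ray), 0 where there is no reading), "mtx" (3x3 intrinsics, pixels), "extrinsics" (4x4, takes a point from world to camera coordinates). Camera axes: x right, y up, looking along -z (the intrinsics and any distortion apply to the point x, -y, -z); pixel columns grow to the right and rows downward; lengths in m; the calibration is good to about 2 mm. A picture is of the moment at which its call begins.
A pose or a line that the arm cannot do raises arm.Unreachable and nothing moves.
- arm.close_job(): hands the job in; it is judged then, once.
Trained networks look in the newest picture that a camera, given by its name, has taken for a name from the list of things; names that differ only in an ending like _2 or _b are one class to them, and where a whole thing is asked for, a point or a joint stands for the part that bears it (a point fixed in the world has none). Each returns a list of dicts, best first, with "conf" (0 to 1); they miss things now and then, are a little off and sometimes report something else, mostly with a low value. They report only what shows in the picture. A call takes as long as a camera call.
- arm.trace(camera, query): "region" (400x640 bool, what is visible of it) and "bbox" ([left, top, width, height] in pixels, round what is visible of it).
Readings, each from a call of its own:
- arm.read_time(): time.
- arm.read_qpos(): joint angles.
- arm.read_qvel(): joint speeds.
- arm.read_joint_efforts(): joint torques, N m.
- arm.read_tcp_pos(): TCP position.
- arm.read_orientation(): TCP orientation.
- arm.read_contact_force(): force on the tool from outside, world axes, zero at the start.
- arm.read_ft_torque(): the same for the moment, N m.
- arm.read_grip_width(): opening from 0.0 (shut) to 1.0 (fully open).
- arm.read_grip_force(): force on a finger pad.
Only numpy, scipy, OpenCV 4.12 (cv2) and the standard library are available. Lean on these libraries where they do the work, as an engineer would, in place of code of your own. Each camera call takes 0.05 s, during which the arm holds its last target. There are 200 camera calls.

## Working session

There is one attempt and no reset: what is moved stays moved. The work goes in short steps, each a Python script; the robot and the scene stay as the last script left them, time stands still between calls to the robot, and variables do not carry over. Pictures are saved under pics/ and viewed, at most 10 in all, crops included, and the job is handed in when it is done.

```bash
mkdir -p pics; cat > h.py <<'E'
import numpy as np, cv2
from workcell import arm
def cloud(f):
    z=f["z_map"];K=f["mtx"];v,u=np.mgrid[0:400,0:640]
    p=np.stack([(u-K[0,2])/K[0,0]*z,-(v-K[1,2])/K[1,1]*z,-z,np.ones_like(z)],-1)
    return (p@np.linalg.inv(f["extrinsics"]).T)[...,:3]
E
python3 - <<'E'
from h import *
for c in ("scene","top"):
    f=arm.grab_frame(c); P=cloud(f)
    im=f["pixels"][...,::-1].copy()
    for q in ("round_board","round_stand","square_top"):
        for r in arm.trace(c,q)[:2]:
            m=r["region"]&(f["z_map"]>0); X=P[m]
            print(c,q,round(r["conf"],2),r["bbox"],m.sum(),X.mean(0).round(3),np.percentile(X,2,axis=0).round(3),np.percentile(X,98,axis=0).round(3))
    cv2.imwrite(f"pics/{c}0.png",im)
    np.savez(f"{c}.npz",**f)
E
```

```text
scene round_board 0.68 [382.4, 106.7, 48.3, 89.0] 2957 [0.574 0.165 0.099] [0.539 0.11  0.039] [0.612 0.235 0.158]
scene round_stand 0.62 [360.3, 109.4, 109.4, 118.2] 6158 [0.601 0.164 0.056] [0.537 0.098 0.008] [0.691 0.254 0.155]
scene square_top 0.78 [219.5, 194.4, 104.4, 116.7] 6669 [ 0.594 -0.17   0.102] [ 0.555 -0.23   0.038] [ 0.632 -0.104  0.157]
top round_board 0.77 [205.0, 170.9, 65.7, 38.8] 1470 [0.567 0.173 0.106] [0.531 0.113 0.017] [0.611 0.239 0.16 ]
top round_stand 0.6 [202.0, 137.4, 76.6, 86.8] 4734 [0.594 0.177 0.045] [0.518 0.104 0.013] [0.689 0.26  0.156]
top square_top 0.69 [365.1, 163.5, 72.9, 26.6] 1809 [ 0.588 -0.163  0.112] [ 0.552 -0.227  0.039] [ 0.632 -0.1    0.158]
```

View pics/scene0.png

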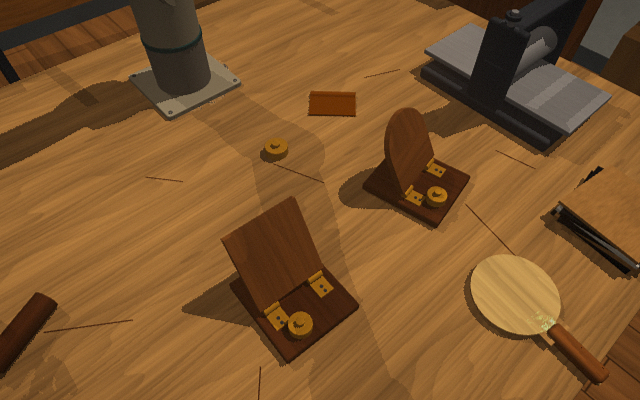

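View pics/top0.png

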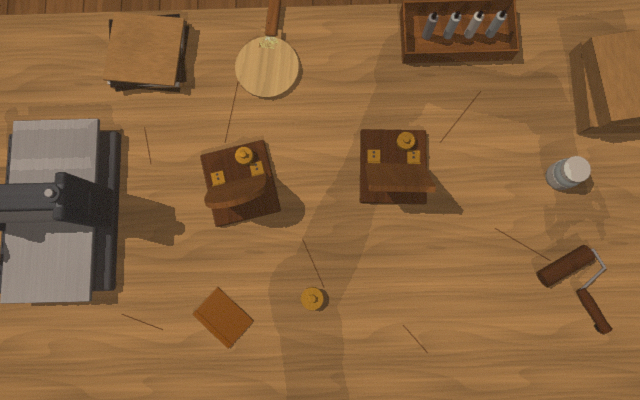

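```bash
python3 - <<'E'
from h import *
for c in ("scene","top"):
    f=arm.grab_frame(c); P=cloud(f)
    for q in ("round_board","square_top"):
        r=arm.trace(c,q)[0]; m=cv2.erode(r["region"].astype(np.uint8),np.ones((5,5)))>0
        X=P[m&(f["z_map"]>0)]; X=X[X[:,2]>.05]
        for _ in range(4):
            o=X.mean(0); n=np.linalg.svd(X-o)[2][2]; d=abs((X-o)@n); X=X[d<max(.003,2*np.median(d))]
        n*=np.sign(n[2]); h=np.cross([0,0,1],n); h/=np.linalg.norm(h)
        print(c,q,len(X),"o",o.round(3),"n",n.round(3),"yaw",np.degrees(np.arctan2(n[1],n[0])).round(1),"angle",np.arccos(n[2]).round(3),"rms",(abs((X-o)@n)).mean().round(4))
        # highest points
        Y=P[r["region"]&(f["z_map"]>0)]; Y=Y[abs((Y-o)@n)<.006]; print("  top pts",Y[Y[:,2]>np.percentile(Y[:,2],97)].mean(0).round(3),"h-range",(Y@h).min().round(3),(Y@h).max().round(3),"h",h.round(3))
print(arm.read_time())
E
```

```text
scene round_board 2180 o [0.573 0.166 0.103] n [0.862 0.194 0.469] yaw 12.7 angle 1.083 rms 0.0007
  top pts [0.542 0.163 0.159] h-range -0.023 0.11 h [-0.22   0.976  0.   ]
scene square_top 5389 o [ 0.592 -0.17   0.107] n [ 0.856 -0.037  0.515] yaw -2.5 angle 1.03 rms 0.0008
  top pts [ 0.561 -0.168  0.158] h-range -0.206 -0.075 h [ 0.043  0.999 -0.   ]
top round_board 951 o [0.568 0.172 0.111] n [0.859 0.196 0.473] yaw 12.8 angle 1.078 rms 0.0006
  top pts [0.54  0.167 0.16 ] h-range -0.021 0.109 h [-0.222  0.975  0.   ]
top square_top 1267 o [ 0.589 -0.162  0.111] n [ 0.855 -0.038  0.517] yaw -2.5 angle 1.027 rms 0.0005
  top pts [ 0.56  -0.167  0.158] h-range -0.203 -0.073 h [ 0.044  0.999 -0.   ]
0.7
```

The scene picture shows the round-topped board at about (410,150) and the square-topped one at (275,255). In the top view they are at (238,190) and (398,178). Both cameras agree on the round board's angle, 1.08, with the stand turned 12.7°. The hinge comes out at about (0.605, 0.180, 0.025), and its height matches the given 26 mm. I'll push the rim from the robot side with shut fingers.

```bash
cat >> h.py <<'E'
from scipy.spatial.transform import Rotation as R
yaw=np.radians(12.7); e=np.array([np.cos(yaw),np.sin(yaw),0]); hinge=np.array([.605,.180,0])
def pt(s,z): return hinge+s*e+[0,0,z]
def board():
    for c in ("scene","top"):
        f=arm.grab_frame(c); P=cloud(f)
        for q in ("round_board","square_top"):
            L=arm.trace(c,q)
            if not L: print(c,q,"none"); continue
            m=cv2.erode(L[0]["region"].astype(np.uint8),np.ones((5,5)))>0
            X=P[m&(f["z_map"]>0)]; X=X[X[:,2]>.05]
            if len(X)<100: print(c,q,"few",len(X)); continue
            for _ in range(6):
                o=X.mean(0); n=np.linalg.svd(X-o)[2][2]; d=abs((X-o)@n); X=X[d<max(.003,2*np.median(d))]
            n*=np.sign(n[0]); print(c,q,len(X),"angle",np.arccos(n[2]).round(3),"o",o.round(3))
    return f
E
python3 - <<'E'
from h import *
qs=[]
for s in (1,-1):
    z=np.array([0,0,-1.]);x=s*e
    q=R.from_matrix(np.c_[x,np.cross(z,x),z]).as_quat(); j=arm.solve_ik(pt(-.125,.30),q)
    print(s,None if j is None else np.round(j,2))
    if j is not None: qs.append((abs(j[6]),q))
q=min(qs,key=lambda t:t[0])[1]
arm.grip(0.0)
arm.move_to(pt(-.125,.30),q)
print(arm.move_straight(pt(-.125,.136),f_stop=6), arm.read_time())
print(arm.move_straight(pt(-.021,.136),vel=.06,f_stop=25), arm.read_tcp_pos(), pt(-.021,.136), arm.read_contact_force(), arm.read_time())
board(); print(arm.read_time())
E
```

```text
1 [-0.1   0.37 -0.36  1.83  0.16  0.97 -1.88]
-1 [ 0.39  0.58 -1.17  1.81  0.59  1.15  0.81]
False 5.575
True [0.54001108 0.16568147 0.13696494] [0.58451377 0.17538323 0.136     ] [-1.39396991 -1.12737507  8.76505525] 6.6
scene round_board 1929 angle 1.223 o [0.584 0.168 0.108]
scene square_top 5373 angle 1.029 o [ 0.592 -0.17   0.107]
top round_board none
top square_top 944 angle 1.029 o [ 0.594 -0.174  0.104]
6.9
```

The push stopped at angle 1.22 with an upward force, so the rim caught a knuckle above the pads. I'll back off, raise the tool 26 mm and push again.

```bash
python3 - <<'E'
from h import *
arm.move_straight(pt(-.10,.136))
arm.move_straight(pt(-.10,.162))
print(arm.move_straight(pt(-.021,.162),vel=.06,f_stop=20), arm.read_tcp_pos(), pt(-.021,.162), arm.read_contact_force())
f=arm.grab_frame("scene"); cv2.imwrite("pics/s1.png",f["pixels"][60:240,300:520,::-1].repeat(3,0).repeat(3,1))
board(); print(arm.read_time())
E
```

```text
False [0.58471404 0.17531906 0.16198692] [0.58451377 0.17538323 0.162     ] [-0.29981107  0.39014649  0.23754455]
scene round_board none
scene square_top none
top round_board none
top square_top 307 angle 1.033 o [ 0.603 -0.198  0.086]
9.4
```

View pics/s1.png

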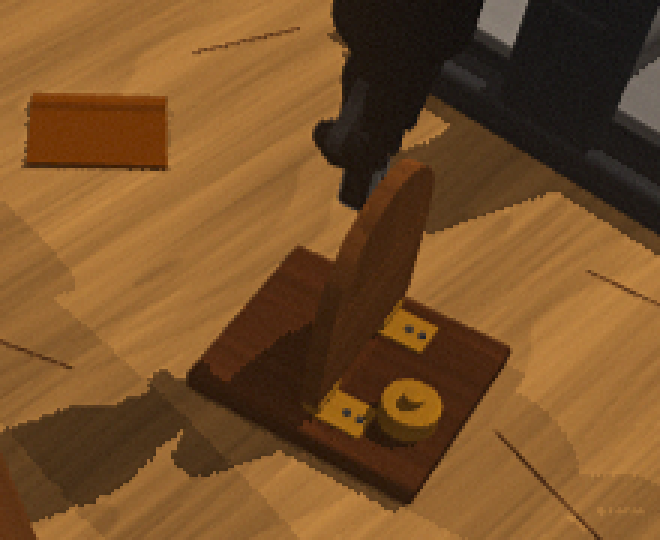

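The crop shows the board near upright, its top at crop (400,165), with the fingertip behind its rim at (365,195). I'll back off and measure.

```bash
python3 - <<'E'
from h import *
arm.move_straight(pt(-.11,.162)); arm.move_straight(pt(-.11,.30))
board()
f=arm.grab_frame("scene"); cv2.imwrite("pics/s2.png",f["pixels"][60:240,300:520,::-1].repeat(3,0).repeat(3,1))
P=cloud(f)
V=(P-hinge); s=V@e; t=V@np.array([-e[1],e[0],0])
for lo,hi in ((.05,.08),(.08,.11),(.11,.14),(.14,.17),(.17,.19)):
    m=(abs(s)<.05)&(abs(t)<.05)&(P[...,2]>lo)&(P[...,2]<hi)&(f["z_map"]>0); print(lo,m.sum(),np.median(s[m]).round(4),P[m][:,2].max().round(3) if m.any() else 0)
print(arm.read_contact_force(),arm.read_time())
E
```

```text
scene round_board 989 angle 1.535 o [0.61  0.167 0.118]
scene square_top 5419 angle 1.03 o [ 0.592 -0.17   0.107]
top round_board 398 angle 1.564 o [0.604 0.149 0.121]
top square_top 1271 angle 1.029 o [ 0.59  -0.162  0.111]
0.05 173 0.0043 0.08
0.08 186 0.0036 0.11
0.11 223 0.0025 0.14
0.14 320 0.0014 0.17
0.17 170 -0.0036 0.179
[ 0.1754459  -0.14422839  0.06592509] 11.5583
```

View pics/s2.png

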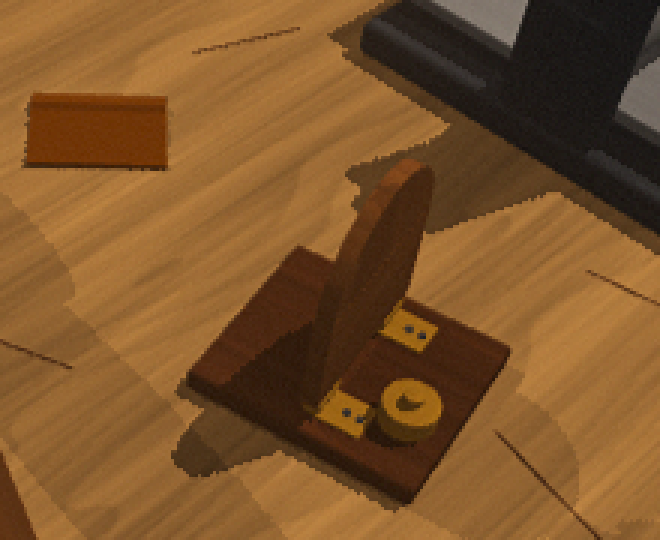

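The board stands free at about 1.54 rad (1.535 and 1.564 from the two cameras), inside the 1.396 to 1.745 band. The square board hasn't changed (1.03), and the gripper is clear.

```bash
python3 -c "
from workcell import arm
print(arm.close_job())"
```

```text
the job is handed in; nothing more can be done
None
```

The round-topped board stands upright at about 1.54 rad (roughly 2° short of vertical) and is released, the square-topped board was left as it was, and the job was handed in at about 12 s; no verdict came back.

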